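Pack the mate caddy and draw out its carrying handle

ROBOT

A 7-joint arm with a two-finger parallel gripper is mounted at the origin on the work surface. World frame = base frame: x ahead of the robot, y to its left, z up, the work surface at z = 0. Lengths are in m, angles in rad, forces in N, time in s.
With the tool pointing down it reaches from about 0.375 to 0.925 m from the base axis. Payload 3.1 kg.
Tool frame: the origin (TCP) lies between the finger pads; the fingertips stand 19 mm ahead of it and the grasp point (between the pads) is the TCP; z points along the fingers, y is the line along which they close (so a half turn about z gives the same grasp; the last joint's range is limited). The gripper opens to 85 mm and grips with 20 to 120 N. Pads are 22 mm wide; open, the fingers measure 114 mm over their backs; the gripper's body (76 mm by 85 mm) begins 54 mm behind the grasp point. The pads swing forward as they close: fully open they stand 13 mm farther back than shut.
Start: joints at [1.005, 0.383, 0.044, 1.598, -0.018, 1.161, -0.05], TCP at [0.293, -0.58, 0.25] pointing down, gripper open.
Joint ranges: [-2.61, 2.61], [-0.41, 2.15], [-1.48, 1.57], [0, 2.5], [-1.57, 4.71], [0.05, 1.97], [-2.85, 2.85]. Speed limits (rad/s): [2.79, 2.79, 3.14, 3.14, 3.14, 3.14, 3.14].

INTERFACE

Orientations are given as a unit quaternion [x, y, z, w].
In Python, from bench import move_ptp, movel, move_j, move_gripper, pause, inverse_kinematics, read_camera, camera_params, MotionError, sign_off, look_for, tip_of, read_time_s, read_qpos, read_joint_vel, read_effort, read_eef_pos, read_tcp_rot, read_ft_force, read_ft_torque, read_finger_gap, read_grasp_force gives the robot as it stands. Calls block until the motion is done:
- move_ptp(position, orientation): joint-space move of the TCP to a pose.
- movel(position, orientation=None, speed=0.15): straight line of the TCP; orientation=None keeps the orientation; speed is the mean speed in m/s.
- move_j(angles): joint-space move.
- move_gripper(opening, effort=None): finger opening in m; effort is the grip in N (None keeps the last); returns when the fingers have stopped.
- pause(seconds).
- inverse_kinematics(position, orientation): joint angles nearest the present ones, or None.
- read_camera(name): name is "scene" or "top" or "wrist"; returns the picture (384x512x3 uint8, red, green, blue); there is no depth.
- camera_params(name): a dict with "K" (3x3 intrinsics, pixels), "camera_from_world" (4x4, takes a point from world to camera coordinates). Camera axes: x right, y down, z forward; pixel columns grow to the right and rows downward; lengths in m; the calibration is good to about 2 mm. A picture is of the moment at which its call begins: read the wrist's pose just before it. camera_params takes no time and is no camera call; for the wrist camera it gives the pose at the moment of the call.
A pose or a line that the arm cannot do raises MotionError and nothing moves.
- sign_off(): hands the job in; it is judged then, once.
Trained networks look in the newest picture that a camera, given by its name, has taken for a name from the list of things; names that differ only in an ending like _2 or _b are one class to them, and where a whole thing is asked for, a point or a joint stands for the part that bears it (a point fixed in the world has none). Each returns a list of dicts, best first, with "confidence" (0 to 1); they miss things now and then, are a little off and sometimes report something else, mostly with a low value. They report only what shows in the picture. A call takes as long as a camera call. They do not tell look-alikes from the thing itself.
- look_for(camera, name): "at" ([column, row] in pixels, amid what is visible of it).
- tip_of(camera, name): "at" ([column, row] in pixels: a listed point, or the origin of a listed thing).
Readings, each from a call of its own:
- read_time_s(): time.
- read_qpos(): joint angles.
- read_joint_vel(): joint speeds.
- read_effort(): joint torques, N m.
- read_eef_pos(): TCP position.
- read_tcp_rot(): TCP orientation.
- read_ft_force(): force on the tool from outside, world axes, zero at the start.
- read_ft_torque(): the same for the moment, N m.
- read_finger_gap(): finger opening in m.
- read_grasp_force(): force on a finger pad.
Only numpy, scipy, OpenCV 4.12 (cv2) and the standard library are available. Lean on these libraries where they do the work, as an engineer would, in place of code of your own. Each camera call takes 0.05 s, during which the arm holds its last target. There are 200 camera calls.

TASK

Get the mate caddy ready to carry: thread the wide wooden rest ring over the post in the middle of the lazy susan until it lies flat on the disc, then the narrow ring on top of it, fully home. Then squeeze the button on the side of the post's black grip, pull the telescoping handle straight up past its first stop to its second stop, and finish while still holding it there, because it springs back if let go. Leave the gourd, jar, flask and the other things on the counter where they stand.

Things in the scene. Friction and masses are not known exactly. Their poses are not given: they have to be found in the camera images.
- post_base (a point): centre of the post's foot, on the upper face of the lazy susan's wooden disc (disc 280 mm across, upper face 40 mm above the counter). z up; x points from the post's axis to the button side of the grip. Heights of the retracted post above this point: grey foot collar, 36 mm in diameter, 0 to 16 mm (upper edge bevelled to 33 mm); steel tube, 26 mm in diameter, to 34 mm; black grip 35 to 62 mm. The disc turns on its bearing, but stiffly (0.5 N m)
- grip: black plastic grip at the top of the post, its origin on the post's axis at the grip's underside, 35 mm above the disc when retracted; same axes as post_base. Up to 20 mm above its origin it is a block reaching from x = -11 to +7 mm and 16 mm wide in y; above that a cone, 22 mm narrowing to 12 mm in diameter at its top, 27 mm. The steel button stands out of its +x side. It moves only up and down. Fits through both rings
- button (a joint): steel release button, 11 mm wide, 16 mm tall (2 to 18 mm above the grip's underside), its face 11 mm from the post's axis on the +x side when out, flush with the block (7 mm) when pressed. 0 out, 0.004 m fully pressed towards the axis; takes 1.6 to 3.2 N and springs out. Pinching the grip between its +x and -x sides presses it; the grip is latched down unless it is pressed at least 2.5 mm. With the button pressed the pinched grip is 18 mm wide
- upper_section (a joint): extension of the upper section of the telescope (carries the grip), 0 retracted to 0.045 m; reaching 0.045 is the first stop. A spring pulls it back with 3 to 4 N, plus its small weight
- lower_section (a joint): extension of the lower section (carries the upper one), 0 retracted to 0.045 m; it starts to move after the first stop, at about 9 to 11 N of pull; 0.045 is the second stop, a hard end, the grip then 90 mm above its retracted place
- wide_ring: wide wooden ring, outer diameter 66 mm, hole 40 mm, 16 mm tall, lying on the tiles at one side of the lazy susan; origin at the centre of its underside, z up. Its hole fits over the foot collar; home its underside is on the disc
- narrow_ring: narrow wooden ring, outer diameter 54 mm, hole 31 mm, 16 mm tall, lying on the tiles at the other side; origin at the centre of its underside, z up. It does not pass the foot collar: home it rests on the wide ring, its underside 16 mm above the disc
- gourd: mate gourd in its grey plastic holder, 72 mm across, 86 mm tall, standing on the disc on its left (+y) half; origin at the centre of its underside; to be left alone
- amber_jar: amber glass jar with steel lid, 48 mm across, 60 mm tall, standing on the disc on its right (-y) half; origin at the centre of its underside; to be left alone
- stirring_stick: flat wooden stick 160 x 12 x 6 mm, lying on the tiles along its x axis; origin at the centre of its underside; to be left alone
- bombilla: steel drinking straw, 185 mm long, 12 mm thick, lying on the tiles along its x axis; origin at the centre of its underside; to be left alone
- flask: stainless flask, 76 mm across, 260 mm tall, at the back left of the counter; origin at the centre of its underside; to be left alone
- cup: white ceramic mug, 76 mm across, 80 mm tall, handle to its +y, at the right of the counter; origin at the centre of its underside; to be left alone
- tea_tin: closed tin, 90 mm across, 130 mm tall, at the back right of the counter; origin at the centre of its underside; to be left alone
Things that resemble listed ones, but are neither listed nor needed, are in the scene too. Leave any green look-alike of the gourd alone.

How it is judged:
By the outcome, as a careful person would: the job done as asked, in the order asked, and still so for the second after the job is handed in, while the arm keeps its last pose, push and grip.
It also fails if it takes over 70 s, if anything falls off the work surface, if the arm or the gripper's body presses on something with over 40 N, if the wrist force passes 120 N, or if a joint passes its speed limit or range.

## Working session

There is one attempt and no reset: what is moved stays moved. The work goes in short steps, each a Python script; the robot and the scene stay as the last script left them, time stands still between calls to the robot, and variables do not carry over. Pictures are saved under pics/ and viewed, at most 13 in all, crops included, and the job is handed in when it is done.

```bash
mkdir -p pics; ls; cat > h.py <<'E'
import numpy as np, cv2
from bench import *
def save(cam,fn,scale=1.5,crop=None):
    im=read_camera(cam)
    if crop: c0,r0,c1,r1=crop; im=im[r0:r1,c0:c1]
    cv2.imwrite('pics/'+fn,cv2.resize(im[:,:,::-1],None,fx=scale,fy=scale,interpolation=cv2.INTER_CUBIC))
def ray(P,px):
    T=np.array(P['camera_from_world']);K=np.array(P['K']);R=T[:3,:3]
    d=R.T@np.linalg.solve(K,[px[0],px[1],1]); return -R.T@T[:3,3], d/np.linalg.norm(d)
def onz(P,px,z):
    o,d=ray(P,px); return o+d*(z-o[2])/d[2]
def tri(rays):
    A=sum(np.eye(3)-np.outer(d,d) for o,d in rays); b=sum((np.eye(3)-np.outer(d,d))@o for o,d in rays)
    return np.linalg.solve(A,b)
def proj(P,X):
    T=np.array(P['camera_from_world']);K=np.array(P['K']); c=K@(T[:3,:3]@np.array(X)+T[:3,3]); return c[:2]/c[2]
def down(yaw): # tool pointing down, y axis (closing) at angle yaw from world y
    from scipy.spatial.transform import Rotation as R
    return (R.from_euler('z',yaw)*R.from_euler('x',np.pi)).as_quat()
E
python3 - <<'E'
from h import *
np.set_printoptions(precision=3,suppress=True)
print(read_time_s(),read_eef_pos(),read_tcp_rot())
save('scene','s0.png');save('top','t0.png')
P={c:camera_params(c) for c in('scene','top')}
for c in P:
    print(c,ray(P[c],(256,192)))
for n in ['post_base','grip','button','wide_ring','narrow_ring','gourd','amber_jar']:
    for c in P:
        for f in (tip_of,look_for):
            print(n,c,f.__name__,[(np.round(d['at']).tolist(),round(d['confidence'],2),onz(P[c],d['at'],0.04 if n=='post_base' else 0.075 if n in('grip','button') else 0.)[:2].round(3).tolist()) for d in f(c,n)][:3])
print(read_time_s())
E
```

```text
pics
0.0 [ 0.293 -0.579  0.249] [ 0.973  0.232 -0.    -0.001]
scene (array([ 1.485, -0.863,  1.218]), array([-0.538,  0.495, -0.682]))
top (array([ 0.345, -0.048,  1.381]), array([ 0.168, -0.   , -0.986]))
post_base scene call [([255.0, 201.0], 0.58, [0.587, -0.043])]
post_base scene call [([254.0, 209.0], 0.83, [0.612, -0.069])]
post_base top call [([256.0, 185.0], 0.83, [0.597, -0.05])]
post_base top call [([260.0, 191.0], 0.87, [0.577, -0.062])]
grip scene call [([252.0, 196.0], 0.55, [0.59, -0.055])]
grip scene call [([253.0, 191.0], 0.51, [0.574, -0.04]), ([132.0, 281.0], 0.35, [0.611, -0.543])]
grip top call [([261.0, 183.0], 0.46, [0.596, -0.063])]
grip top call []Traceback (most recent call last):
  File "<stdin>", line 11, in <module>
ValueError: it knows: amber_jar, bombilla, cup, flask, gourd, grip, narrow_ring, post_base, stirring_stick, tea_tin, wide_ring
```

```bash

python3 - <<'E'
from h import *
P={c:camera_params(c) for c in('scene','top')}
read_camera('scene');read_camera('top')
for n in ['wide_ring','narrow_ring','gourd','amber_jar','cup','bombilla','stirring_stick']:
    for c in P:
        for f in ((tip_of,look_for) if 'ring' in n[-5:] and n[0]!='s' else (tip_of,)):
            print(n,c,[(np.round(d['at']).tolist(),round(d['confidence'],2),onz(P[c],d['at'],0.)[:2].round(3).tolist()) for d in f(c,n)][:4])
print(read_time_s())
E
```

```text
wide_ring scene [([301.0, 151.0], 0.47, [0.474, 0.308]), ([360.0, 171.0], 0.41, [0.708, 0.383])]
wide_ring scene [([298.0, 150.0], 0.7, [0.458, 0.308]), ([252.0, 198.0], 0.69, [0.537, -0.009])]
wide_ring top [([99.0, 204.0], 0.73, [0.543, 0.451]), ([145.0, 226.0], 0.64, [0.473, 0.302])]
wide_ring top [([136.0, 221.0], 0.61, [0.487, 0.332])]
narrow_ring scene [([165.0, 228.0], 0.45, [0.444, -0.32])]
narrow_ring scene [([165.0, 226.0], 0.61, [0.437, -0.315])]
narrow_ring top [([337.0, 150.0], 0.5, [0.719, -0.311]), ([343.0, 231.0], 0.43, [0.455, -0.323]), ([123.0, 144.0], 0.21, [0.738, 0.387])]
narrow_ring top [([344.0, 233.0], 0.7, [0.449, -0.326]), ([411.0, 186.0], 0.36, [0.599, -0.547])]
gourd scene [([282.0, 173.0], 0.92, [0.517, 0.162]), ([279.0, 193.0], 0.74, [0.586, 0.077])]
gourd top [([188.0, 216.0], 0.91, [0.504, 0.169]), ([227.0, 175.0], 0.6, [0.637, 0.046])]
amber_jar scene [([236.0, 221.0], 0.64, [0.583, -0.125])]
amber_jar top [([293.0, 176.0], 0.7, [0.631, -0.168])]
cup scene []
cup top [([408.0, 192.0], 0.63, [0.581, -0.537])]
bombilla scene [([151.0, 266.0], 0.5, [0.546, -0.446])]
bombilla top [([378.0, 206.0], 0.75, [0.536, -0.438]), ([407.0, 192.0], 0.67, [0.581, -0.533])]
stirring_stick scene [([339.0, 139.0], 0.61, [0.524, 0.48])]
stirring_stick top [([100.0, 205.0], 0.46, [0.539, 0.449]), ([259.0, 185.0], 0.29, [0.603, -0.057])]
1.5
```

View pics/s0.png

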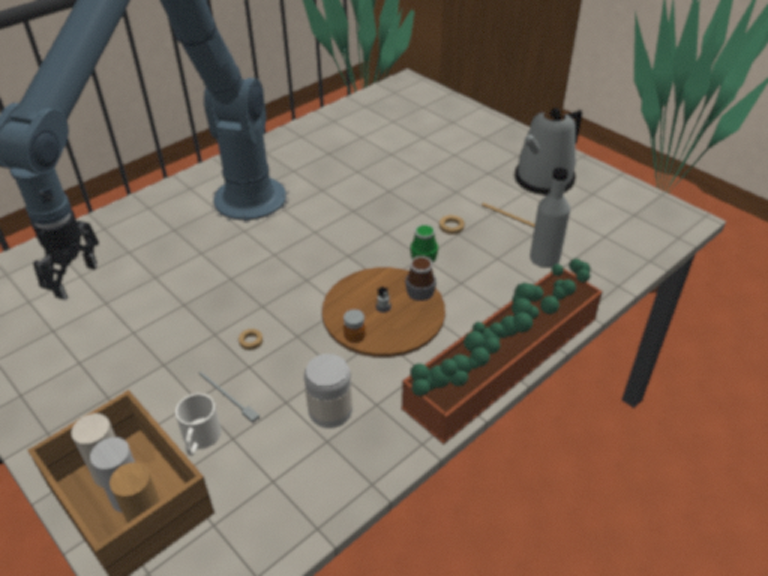

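View pics/t0.png

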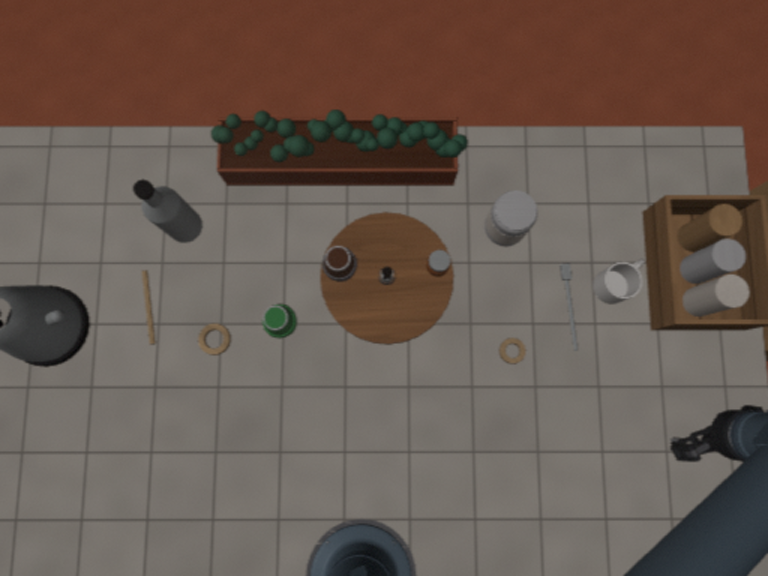

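The two pictures show one wide ring (scene 301,149; top 142,226), one narrow ring (scene 167,225; top 341,234), the post (scene 255,199; top 258,184) between gourd and jar, and a green look-alike gourd (top 186,214). Next, wrist views.

```bash

python3 - <<'E'
from h import *
from scipy.spatial.transform import Rotation as R
np.set_printoptions(precision=3,suppress=True)
def camtool():
    T=np.array(camera_params('wrist')['camera_from_world']);Rt=R.from_quat(read_tcp_rot()).as_matrix()
    c=-T[:3,:3].T@T[:3,3]; return Rt.T@(c-read_eef_pos()), Rt.T@T[:3,:3].T
print(*camtool()); print(camera_params('wrist')['K'])
for yaw in (-np.pi/2,np.pi/2,0,-0.7,0.7):
  for p in([.595,-.055,.25],[.595,-.055,.06],[.47,.305,.02],[.45,-.32,.02]):
    print(yaw,p,inverse_kinematics(p,down(yaw)))
E
```

```text
[ 0.067  0.002 -0.124] [[-0.    -0.966 -0.26 ]
 [ 1.    -0.     0.   ]
 [-0.    -0.26   0.966]]
[[320.117   0.    255.768]
 [  0.    320.117 192.282]
 [  0.      0.      1.   ]]
-1.5707963267948966 [0.595, -0.055, 0.25] [-0.939  0.692  1.381  1.769 -0.709  1.298 -2.528]
-1.5707963267948966 [0.595, -0.055, 0.06] [-0.885  1.143  1.361  1.893 -1.212  1.255 -2.237]
-1.5707963267948966 [0.47, 0.305, 0.02] [ 0.291  1.027 -1.255  1.91   1.114  1.135  1.714]
-1.5707963267948966 [0.45, -0.32, 0.02] [ 0.348  0.528  0.232  1.981 -0.192  0.652 -2.439]
1.5707963267948966 [0.595, -0.055, 0.25] [ 0.431  0.328 -0.493  1.708  0.168  1.148 -0.109]
1.5707963267948966 [0.595, -0.055, 0.06] [ 0.418  0.572 -0.49   1.833  0.354  0.824 -0.249]
1.5707963267948966 [0.47, 0.305, 0.02] [ 0.077  0.744 -0.902  1.918  0.77   0.87  -1.231]
1.5707963267948966 [0.45, -0.32, 0.02] [ 0.741  0.531 -0.234  1.962  0.19   0.669  0.389]
0 [0.595, -0.055, 0.25] [ 0.273  0.304 -0.299  1.716  0.097  1.137 -1.625]
0 [0.595, -0.055, 0.06] [ 0.197  0.528 -0.213  1.844  0.151  0.785 -1.666]
0 [0.47, 0.305, 0.02] [-0.131  0.624 -0.627  1.927  0.522  0.758 -2.628]
0 [0.45, -0.32, 0.02] [ 0.557  0.518 -0.016  1.971  0.013  0.652 -1.038]
-0.7 [0.595, -0.055, 0.25] [ 0.213  0.297 -0.227  1.719  0.073  1.134 -2.306]
-0.7 [0.595, -0.055, 0.06] [ 0.114  0.52  -0.111  1.848  0.079  0.777 -2.31 ]
-0.7 [0.47, 0.305, 0.02] [-1.22   0.649  0.702  1.979 -0.619  0.738 -2.413]
-0.7 [0.45, -0.32, 0.02] [ 0.47   0.519  0.086  1.975 -0.071  0.65  -1.669]
0.7 [0.595, -0.055, 0.25] [ 0.325  0.311 -0.363  1.713  0.12   1.14  -0.943]
0.7 [0.595, -0.055, 0.06] [ 0.323  0.549 -0.37   1.837  0.265  0.804 -1.053]
0.7 [0.47, 0.305, 0.02] [-0.132  0.623 -0.625  1.927  0.52   0.757 -1.927]
0.7 [0.45, -0.32, 0.02] [ 0.639  0.522 -0.113  1.967  0.092  0.658 -0.403]
```

```bash

python3 - <<'E'
from h import *
np.set_printoptions(precision=4,suppress=True)
q=down(np.pi/2)
res={}
def obs(tag,names):
    P=camera_params('wrist'); im=read_camera('wrist'); cv2.imwrite(f'pics/{tag}_raw.png',im[:,:,::-1]); np.save(f'pics/{tag}.npy',P,allow_pickle=True)
    for n in names:
        for f in (tip_of,look_for):
            for d in f('wrist',n)[:2]:
                print(tag,n,np.round(d['at'],1),round(d['confidence'],2)); 
            if f is tip_of:
                r=f('wrist',n)
                if r and r[0]['confidence']>.3: res.setdefault(n,[]).append(ray(P,r[0]['at']))
move_ptp([.555,-.055,.27],q); obs('p1',['post_base','grip'])
movel([.635,-.055,.23],speed=.2); obs('p2',['post_base','grip'])
for n in res:
    print(n,len(res[n]),tri(res[n]) if len(res[n])>1 else '')
print(read_time_s())
a=cv2.imread('pics/p1_raw.png');b=cv2.imread('pics/p2_raw.png')
cv2.imwrite('pics/p12.png',cv2.resize(np.vstack([a,b])[:, :],(400*1,600)))
E
```

```text
p1 post_base [292.5 160. ] 0.75
p1 post_base [277.8 157.4] 0.85
p1 grip [296.8 166.4] 0.98
p1 grip [297.8 168.4] 0.94
p1 grip [299.8 169.1] 0.42
p2 post_base [216.9 175.2] 0.6
p2 post_base [206.9 163.9] 0.86
p2 grip [214.4 178. ] 0.59
p2 grip [209.9 181.9] 0.83
p2 grip [328.3 335.6] 0.45
post_base 2 [ 0.5974 -0.0529  0.0468]
grip 2 [ 0.5986 -0.0529  0.0714]
4.9083
```

View pics/p12.png

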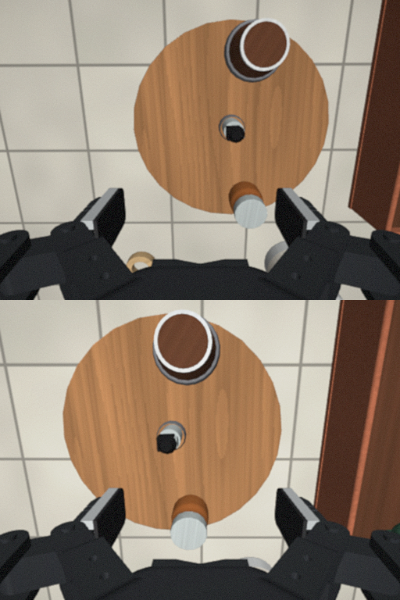

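Wrist views show the post at p1 (293,160) and p2 (215,176), between gourd and jar. The heights fit (40/75 mm expected). I'll enlarge the grip for the button direction.

```bash

python3 - <<'E'
from h import *
a=cv2.imread('pics/p1_raw.png')[135:190,265:325];b=cv2.imread('pics/p2_raw.png')[145:205,185:245]
f=lambda x:cv2.resize(x,(400,400),interpolation=cv2.INTER_CUBIC)
cv2.imwrite('pics/g12.png',np.hstack([cv2.convertScaleAbs(f(a[:,:55]),alpha=1.5),cv2.convertScaleAbs(f(b),alpha=1.5)]))
E
```

```text
(no output)
```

View pics/g12.png

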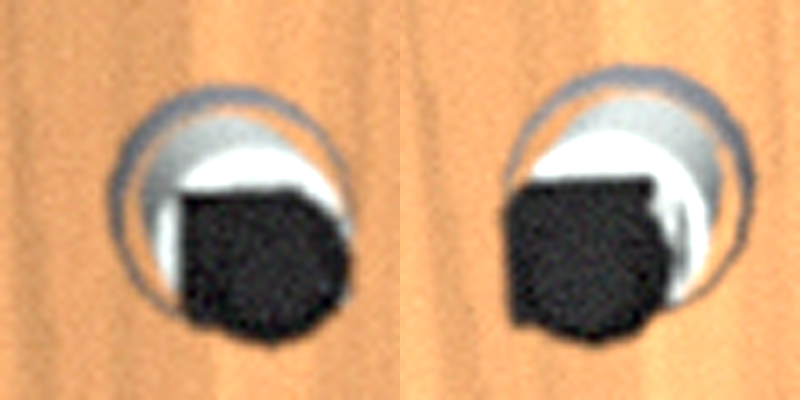

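```bash

cat >> h.py <<'E'
def ringfit(P,im,guess,ro,ztop=0.016):
    """fit world xy of a wooden ring on tiles from its colour mask (hull) by rendering its silhouette"""
    from scipy.optimize import minimize
    hsv=cv2.cvtColor(im,cv2.COLOR_RGB2HSV); m=((hsv[...,1]>75)&(hsv[...,0]<25)&(hsv[...,2]>70)).astype(np.uint8)
    m=cv2.morphologyEx(m,cv2.MORPH_OPEN,np.ones((2,2)))
    n,l,s,c=cv2.connectedComponentsWithStats(m)
    g=proj(P,[*guess,ztop/2])
    ok=[i for i in range(1,n) if s[i,4]>150]
    i=min(ok,key=lambda i:np.linalg.norm(c[i]-g))
    h=cv2.convexHull(np.argwhere(l==i)[:,::-1].astype(np.int32)); M=cv2.moments(h); 
    ch=np.array([M['m10'],M['m01']])/M['m00']
    a=np.linspace(0,2*np.pi,60)
    def model(xy):
        pts=np.array([proj(P,[xy[0]+ro*np.cos(t),xy[1]+ro*np.sin(t),z]) for z in(0,ztop) for t in a],np.float32)
        hh=cv2.convexHull(pts); MM=cv2.moments(hh); return np.array([MM['m10'],MM['m01']])/MM['m00'],MM['m00']
    r=minimize(lambda x:np.sum((model(x)[0]-ch)**2),guess,method='Nelder-Mead',options=dict(xatol=1e-5,fatol=1e-4))
    return r.x,s[i].tolist(),M['m00'],model(r.x)[1]
def obs(tag,names=()):
    P=camera_params('wrist'); im=read_camera('wrist'); cv2.imwrite(f'pics/{tag}_raw.png',im[:,:,::-1]); np.save(f'pics/{tag}.npy',P,allow_pickle=True)
    R={n:[(d['at'],d['confidence']) for d in tip_of('wrist',n)[:2]] for n in names}
    return P,im,R
E
python3 - <<'E'
from h import *
np.set_printoptions(precision=4,suppress=True)
ps=[np.load(f'pics/p{i}.npy',allow_pickle=True).item() for i in(1,2)]
px=[(296.6,163.5),(219.3,173.2)]
for P,x in zip(ps,px): print('collar',onz(P,x,.052))
print(tri([ray(P,x) for P,x in zip(ps,px)]))
q=down(np.pi/2)
rr=[]
for i,p in enumerate([[.45,.30,.23],[.50,.30,.19]]):
    move_ptp(p,q)
    P,im,R=obs(f'w{i}',['wide_ring'])
    print(ringfit(P,im,[.47,.305],.033)); 
    r=R['wide_ring']; print(r, [onz(P,a,0) for a,c in r])
    if r: rr.append(ray(P,r[0][0]))
if len(rr)>1: print(tri(rr))
print(read_time_s())
a=cv2.imread('pics/w1_raw.png');cv2.imwrite('pics/w1.png',a)
E
```

```text
collar [ 0.6008 -0.0532  0.052 ]
collar [ 0.6009 -0.0526  0.052 ]
[ 0.6008 -0.053   0.0512]
(array([0.4746, 0.3069]), [246, 129, 60, 61, 1832], 2836.0, 3029.1089693714166)
[([274.1, 157.5], 0.79)] [array([0.4738, 0.3074, 0.    ])]
(array([0.4744, 0.307 ]), [192, 132, 69, 68, 2387], 3640.5, 3886.2471164820017)
[] []
6.9583
```

View pics/w1.png

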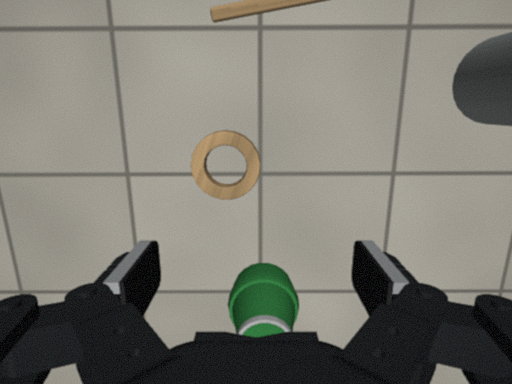

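Wide ring seen at (226,165) with the green look-alike at (263,300), clear of the fingers; collar triangulates to (0.601,-0.053,0.051). Grasp.

```bash

python3 - <<'E'
from h import *
np.set_printoptions(precision=4,suppress=True)
q=down(np.pi/2)
move_ptp([.4745,.307,.09],q)
movel([.4745,.307,.017],q,speed=.1)
print(read_eef_pos(),read_ft_force())
move_gripper(.05,35)
print(read_finger_gap(),read_grasp_force(),read_ft_force())
obs('wg0')
movel([.4745,.307,.22],q,speed=.25)
print(read_finger_gap(),read_ft_force())
move_ptp([.6008,-.053,.22],q)
movel([.6008,-.053,.145],q,speed=.15)
P,im,R=obs('wg1',['grip','post_base']);print(R,proj(P,[.6008,-.053,.102]),read_eef_pos(),read_ft_force(),read_time_s())
a=cv2.imread('pics/wg0_raw.png')[100:340,130:380];b=cv2.imread('pics/wg1_raw.png')[100:340,130:380]
cv2.imwrite('pics/wg.png',cv2.resize(np.hstack([a,b]),None,fx=1.6,fy=1.6,interpolation=cv2.INTER_CUBIC))
E
```

```text
[0.4748 0.3074 0.0173] [-0.1448  0.1851 -0.0723]
0.0650924098612095 37.45140077546239 [-1.3989 -1.0142  4.9455]
0.06543316075513478 [-0.0216 -1.0795 -0.9171]
{'grip': [([251.2, 210.5], 0.9)], 'post_base': []} [251.4622 227.0639] [ 0.6021 -0.0527  0.1467] [ 0.9196  0.5288 -0.7688] 11.9083
```

View pics/wg.png

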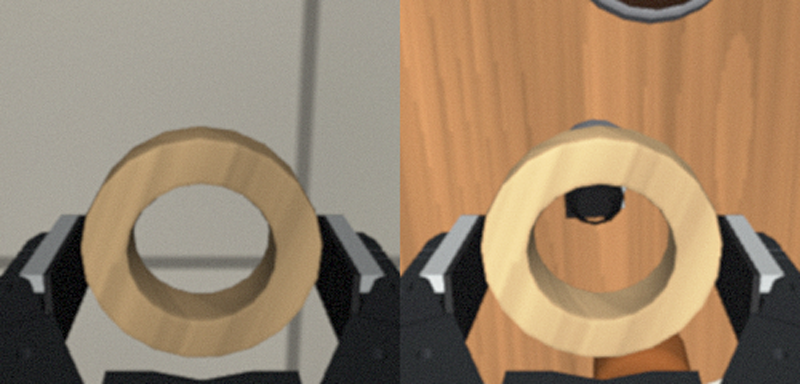

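The ring is held centred between the pads (hole at about (256,252)) and the cone is visible through it at (251,228). I'll lower it around the cone, where ring and cone share a depth, and compare them there.

```bash

python3 - <<'E'
from h import *
np.set_printoptions(precision=4,suppress=True)
q=down(np.pi/2)
movel([.5992,-.056,.107],q,speed=.1); pause(.2)
P,im,R=obs('wg2'); print(read_eef_pos(),read_ft_force(),read_time_s(),proj(P,read_eef_pos()))
b=im[140:320,160:350,::-1]
cv2.imwrite('pics/wg2.png',cv2.convertScaleAbs(cv2.resize(b,None,fx=3,fy=3,interpolation=cv2.INTER_CUBIC),alpha=1.5,beta=20))
E
```

```text
[ 0.5999 -0.0559  0.1078] [-0.197   0.8683 -1.3254] 12.6917 [251.3728 262.416 ]
```

View pics/wg2.png

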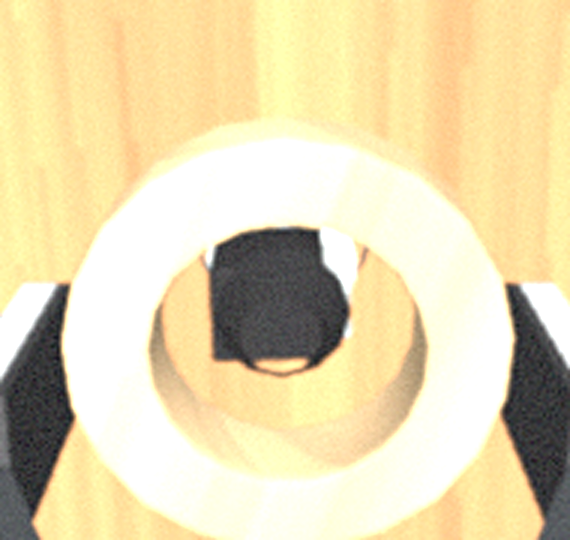

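Inside the hole, the cone (285,336 in the crop) sits about 1 mm left of and 0.5 mm above the hole's centre (290,353, with parallax accounted for). Correct it and descend with force checks.

```bash

python3 - <<'E'
from h import *
np.set_printoptions(precision=4,suppress=True)
q=down(np.pi/2)
movel([.5985,-.0554,.092],q,speed=.08)
for z in (.08,.074,.070,.066,.062,.058):
    movel([.5985,-.0554,z],q,speed=.06); f=read_ft_force(); print(z,read_eef_pos(),f,read_ft_torque())
    if abs(f[2])>12 or np.hypot(f[0],f[1])>8: break
print(read_time_s())
E
```

```text
0.08 [ 0.5979 -0.0554  0.0793] [ 0.4016 -0.0607 -0.5388] [-0.0009  0.0237 -0.0028]
0.074 [ 0.5981 -0.0554  0.0736] [-0.2156 -1.2347 -0.7519] [ 0.0227 -0.0038  0.0122]
0.07 [ 0.5982 -0.0554  0.0697] [-0.23    0.3059  0.0783] [0.0242 0.016  0.0314]
0.066 [ 0.5982 -0.0554  0.0656] [-0.7051 -0.1356 -0.7985] [-0.0259  0.0477 -0.0126]
0.062 [ 0.5982 -0.0554  0.0616] [-0.3553 -0.3858  0.0643] [-0.0108  0.0178 -0.0287]
0.058 [ 0.5994 -0.0553  0.0586] [ 0.9007 -0.0699  2.3396] [-0.0197  0.0175 -0.0028]
14.6333
```

```bash

python3 - <<'E'
from h import *
np.set_printoptions(precision=4,suppress=True)
q=down(np.pi/2)
movel([.5988,-.0554,.0572],q,speed=.05); print(read_eef_pos(),read_ft_force())
move_gripper(.085)
print(read_ft_force())
movel([.599,-.0554,.19],q,speed=.25); pause(.15)
P,im,R=obs('wh'); 
cv2.imwrite('pics/wh.png',cv2.resize(im[80:240,160:350,::-1],None,fx=3,fy=3,interpolation=cv2.INTER_CUBIC))
# go look at narrow ring
for i,p in enumerate([[.47,-.325,.20],[.43,-.325,.17]]):
    move_ptp(p,q); pause(.1)
    P,im,R=obs(f'n{i}',['narrow_ring'])
    print(ringfit(P,im,[.45,-.32],.027),[(a,c,onz(P,a,0)) for a,c in R['narrow_ring']])
print(read_time_s())
E
```

```text
[ 0.5995 -0.0553  0.0586] [-2.2197 -0.0056  6.9679]
[-0.5409  0.9179 -0.3995]
(array([ 0.4495, -0.3165]), [205, 140, 53, 54, 1534], 2215.0, 2430.294114257209) [([232.8, 161.4], 0.67, array([ 0.4502, -0.3125,  0.    ])), ([492.8, 164.1], 0.44, array([ 0.717 , -0.3142,  0.    ]))]
(array([ 0.4496, -0.3165]), [245, 141, 59, 59, 1872], 2694.0, 2939.4739693134325) [([273.2, 164.2], 0.76, array([ 0.4496, -0.3126,  0.    ]))]
17.975
```

View pics/wh.png

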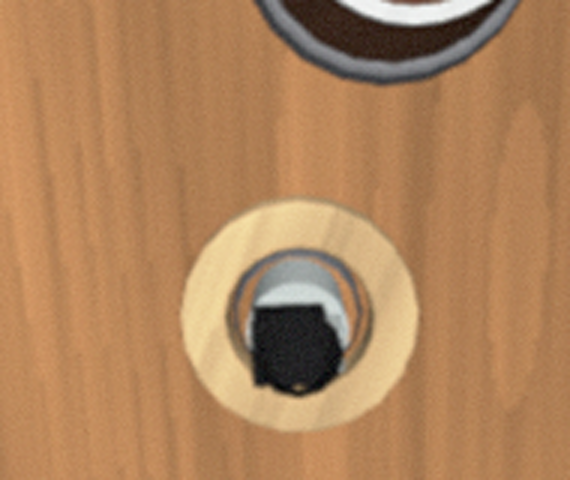

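The wide ring lies flat on the disc with the collar inside its hole (crop 300,315). Now the narrow ring, at (0.4496,-0.3165) from two agreeing views.

```bash

python3 - <<'E'
from h import *
np.set_printoptions(precision=4,suppress=True)
q=down(np.pi/2)
x,y=.4485,-.3165
move_ptp([x,y,.08],q)
movel([x,y,.018],q,speed=.1)
print(read_eef_pos(),read_ft_force())
move_gripper(.04,35)
print(read_finger_gap(),read_grasp_force(),read_ft_force())
movel([x,y,.2],q,speed=.25)
move_ptp([.599,-.0554,.19],q)
movel([.599,-.0554,.107],q,speed=.12); pause(.3)
P,im,R=obs('ng2'); print(read_finger_gap(),read_eef_pos(),read_ft_force(),read_time_s(),proj(P,read_eef_pos()))
b=im[140:320,160:350,::-1]
cv2.imwrite('pics/ng2.png',cv2.convertScaleAbs(cv2.resize(b,None,fx=3,fy=3,interpolation=cv2.INTER_CUBIC),alpha=1.2,beta=20))
E
```

```text
[ 0.449  -0.3168  0.0184] [-0.0834  0.5884  0.1293]
0.05179902845587707 36.829287987202406 [-0.9523  1.0622  5.9756]
0.05177670446189427 [ 0.5993 -0.0554  0.1076] [-0.3342 -0.6324  0.3892] 22.8333 [251.1276 262.0938]
```

View pics/ng2.png

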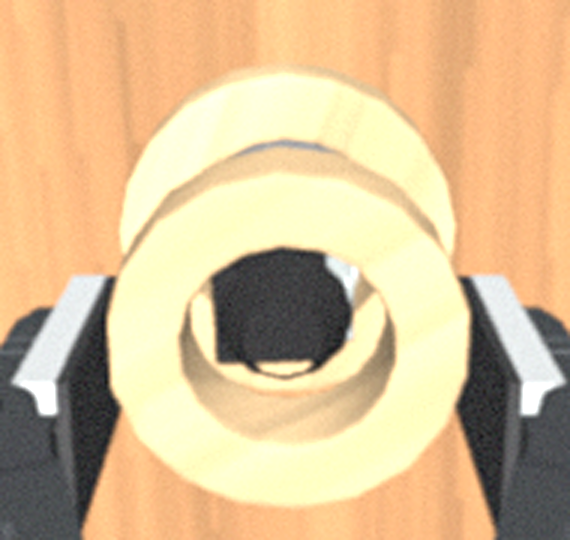

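The narrow ring's hole (288,345) is centred on the grip to within about half a millimetre. Lower it.

```bash

python3 - <<'E'
from h import *
np.set_printoptions(precision=4,suppress=True)
q=down(np.pi/2)
X=[.5988,-.0556]
for z in (.098,.092,.086,.082,.078,.0752,.0742):
    movel([*X,z],q,speed=.06); f=read_ft_force(); print(z,read_eef_pos(),f)
    if abs(f[2])>10 or np.hypot(f[0],f[1])>8: break
print(read_time_s())
E
```

```text
0.098 [ 0.598  -0.0557  0.097 ] [0.0669 0.4813 0.8878]
0.092 [ 0.5983 -0.0556  0.0913] [-0.0703  0.296  -0.215 ]
0.086 [ 0.5983 -0.0556  0.0854] [-0.6124 -0.3959  0.2583]
0.082 [ 0.5986 -0.0556  0.0817] [-0.0209  0.8072 -0.3438]
0.078 [ 0.5985 -0.0557  0.0777] [0.4859 0.6689 0.1279]
0.0752 [ 0.5988 -0.0556  0.0751] [-0.3974  0.1027 -1.0786]
0.0742 [ 0.5988 -0.0556  0.075 ] [-1.8271 -0.0626  5.6011]
24.6333
```

```bash

python3 - <<'E'
from h import *
np.set_printoptions(precision=4,suppress=True)
q=down(np.pi/2)
movel([.5988,-.0556,.0735],q,speed=.05); print(read_eef_pos(),read_ft_force())
move_gripper(.085); print(read_ft_force())
movel([.5988,-.0556,.17],q,speed=.25); pause(.15)
P,im,R=obs('nh',['grip']); print(R,read_eef_pos(),proj(P,[.5988,-.0556,.102]),read_time_s())
cv2.imwrite('pics/nh.png',cv2.resize(im[110:260,170:340,::-1],None,fx=4,fy=4,interpolation=cv2.INTER_CUBIC))
E
```

```text
[ 0.5988 -0.0556  0.075 ] [-3.8851  0.2466  7.3216]
[-0.0923  0.2691 -0.2765]
{'grip': [([256.1, 195.9], 0.92)]} [ 0.5975 -0.0557  0.1683] [255.5904 212.2821] 26.1
```

View pics/nh.png

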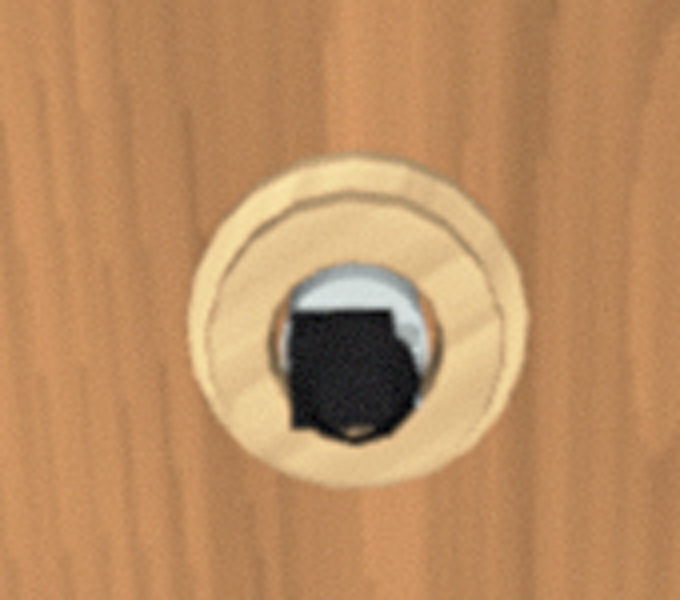

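Both rings are stacked flat, and the grip's edges are square to the gripper with the button to the right (crop 410,335). Pinch and pull.

```bash

python3 - <<'E'
from h import *
np.set_printoptions(precision=4,suppress=True)
q=down(np.pi/2)
X=[.5968,-.0556]; z0=.0945
move_gripper(.04)
movel([*X,z0],q,speed=.12); pause(.2); print(read_eef_pos(),read_ft_force())
move_gripper(.005,60); pause(.2)
print(read_finger_gap(),read_grasp_force(),read_eef_pos(),read_ft_force(),read_time_s())
if .014<read_finger_gap()<.0205:
    for dz in (.01,.03,.043,.055,.075,.086,.090,.092):
        movel([*X,z0+dz],q,speed=.08); pause(.1); f=read_ft_force(); print(dz,read_eef_pos()[2],f,read_finger_gap())
        if f[2]<-28: break
print(read_time_s())
E
```

```text
[ 0.5977 -0.0556  0.0956] [ 0.8405 -1.7116  0.9118]
0.01848023646880887 58.333961017197 [ 0.5973 -0.0556  0.0958] [-1.0655  0.634   6.0764] 28.1417
0.01 0.10425908922937749 [ 3.3323  0.7635 -3.8294] 0.017808592996376445
0.03 0.12414279739453478 [ 2.4592 -0.088  -3.8613] 0.0178636520732183
0.043 0.13711653595842094 [ 3.1902 -0.0688 -4.75  ] 0.018086472377995627
0.055 0.1486845337139438 [ 4.2669  0.0967 -8.9949] 0.017968353416208237
0.075 0.16880544378932139 [ 3.9203 -0.0581 -9.0521] 0.018009758779902997
0.086 0.17988599313825127 [ 2.8328 -0.4295 -9.0674] 0.017835783640896788
0.09 0.18427487426999462 [ 2.8717  0.1799 -8.8779] 0.018124319292267398
0.092 0.18610486001493015 [  3.6411  -0.6481 -11.9101] 0.01814904981422598
31.425
```

```bash

python3 - <<'E'
from h import *
np.set_printoptions(precision=4,suppress=True)
for dz in (.093,.094,.095):
    movel([.5968,-.0556,.0945+dz],speed=.03); pause(.15); f=read_ft_force(); print(dz,read_eef_pos()[2],f,read_finger_gap(),read_grasp_force())
    if f[2]<-18: break
pause(.5); print(read_eef_pos(),read_ft_force(),read_time_s())
save('scene','end.png',2.5,(130,90,430,320))
E
```

```text
0.093 0.1861843113550937 [  5.2283   0.6269 -16.5023] 0.01791931679430488 60.081065200040484
0.094 0.18623378356494924 [  5.804    0.3143 -19.2017] 0.01834451217335684 59.5869092944713
[ 0.5962 -0.0557  0.1862] [  5.8716   0.7088 -20.3652] 32.725
```

View pics/end.png

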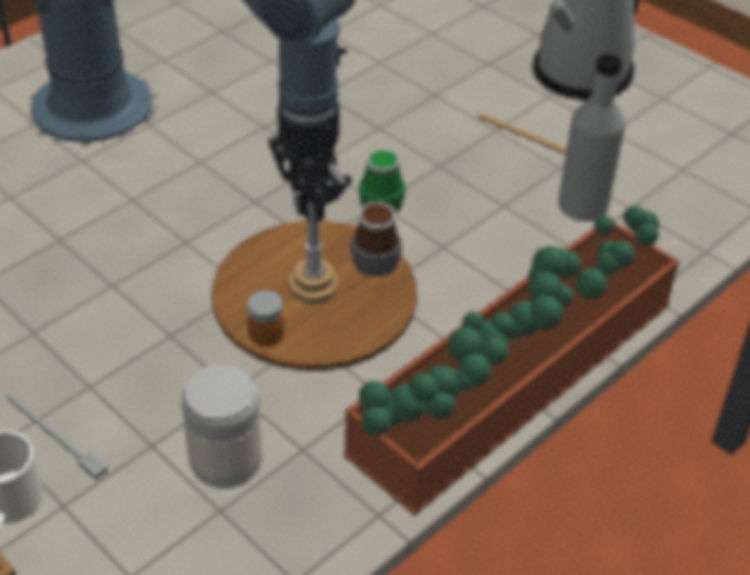

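The picture shows the handle fully extended at (313,240) in two sections, with the rings stacked at its foot (313,282) and nothing else moved. The pull force rises at the hard stop with the position steady.

```bash
python3 -c "
from bench import *
print(sign_off())"
```

```text
the job is handed in; nothing more can be done
None
```

Handed in at about 33 s on the robot's clock: the wide ring is flat on the disc, the narrow ring rests on it, and the arm is still holding the handle at its second stop with the button squeezed.

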